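Set the last stave of a lamp foot in the glue-up jig

TASK

Finish laying up the slatted lamp foot for a dry fit. Stand the loose orange spacer in the jig against the middle wooden stave, then lay the loose stave snugly against the spacer, square and with its ends level with the others, so that its gap matches the first one. Leave the spacer in, and fit the pale wooden caul over both studs so that it lies flat on the staves.

Things in the scene. Friction and masses are not known exactly. Their poses are not given: they have to be found in the camera images.
- jig: Glue-up jig, fixed to the desk: white board 124 mm (x) x 214 mm (y), 12 mm thick, origin on the desk under the middle stave, z up. On it a 4 mm plywood foot plate, 54 x 148 mm, is the floor of the row (16 mm above the desk). The row of staves runs along y. Fixed in it: staves at y = -52 and 0 mm, an orange spacer between them, an end stop at the -y end.
- neighbour (a point): Centre of the fixed middle stave (brown hardwood, 54 mm in x, 40 in y, 28 high), on the jig's axis, 30 mm above the desk, axes as the jig's. The gap to the fixed stave on its -y side is 12 mm, filled by a spacer; the row's third place, on its +y side, is empty: gap from y = 20 to 32 mm, stave from 32 to 72 mm. The fixed staves give nothing when pushed.
- fence (a point): Middle of the aluminium fence's top edge facing the row: a fixed strip 16 mm wide along the row on its +x side, its face touching the staves' ends (x = 27 mm from the row's middle line), its top only 4 mm above the row floor. The row's -x side is open.
- stud_right (a point): Top of the jig's right stud: upright fixed steel pin, 8 mm in diameter, with a tapered tip (3.6 mm across at the top, full size 6 mm lower) and a nut 6 mm high round its foot. It is at x = 0, y = -88 mm from the middle stave; its top is 66 mm above the desk, 22 mm above the staves' tops.
- stud_left (a point): Top of the jig's left stud, the same pin at y = +88 mm, past the empty place.
- stave_centre (a point): Centre of the loose stave, a brown hardwood block 54 mm (own x) x 40 mm (own y) x 28 mm (z), flat on the desk, like the fixed ones. Its 54 mm length lies across the row, so hold it by its two ends (54 mm apart along its x) and no finger need enter the gap. Either end may face the fence.
- spacer_centre (a point): Centre of the loose spacer, an orange plastic bar 66 mm (own x) x 12 mm (own y) x 22 mm tall (z), standing on edge on the desk; its lowest 6 mm is only 54 mm long, so that its ends stick out as ears past the staves and over the fence. It stands the same way in the row, its 12 mm making the gap; hold it by the ears (66 mm apart). In the row its top is 6 mm below the staves' tops.
- caul_centre (a point): Centre of the caul (hold-down bar), pale wood, 224 mm long (own y), 28 mm wide (own x), right way up on the desk, this point 17 mm above its underside. The middle 112 mm is 34 mm high; each end is 14 mm high with an upright through-hole. Grip the middle across its width with the fingertips above its underside: it will rest on the staves. Either way round will do.
- hole_right (a point): Centre of one through-hole of the caul (12 mm in diameter, 14 mm deep), at its underside, 88 mm from the caul's middle along its -y.
- hole_left (a point): Centre of the other through-hole, the same, 88 mm from the caul's middle along its +y.
Not all that is in view belongs to the job. Of the things shaped like the part that bears stave_centre, the wooden one is meant.

How it is judged:
By the outcome, as a careful person would: the job done as asked, in the order asked, and still so for the second after the job is handed in, with the robot touching nothing.
It also fails if it takes over 72 s, if anything falls off the work surface, if the arm or the gripper's body presses on something with over 40 N, if the wrist force passes 120 N, or if a joint passes its speed limit or range.

ROBOT

A 6-joint arm with a two-finger parallel gripper is mounted at the origin on a cart in front of the work surface, level with it; the furniture and walls round the work are solid. World frame = base frame: x ahead of the robot, y to its left, z up, the work surface at z = 0. Lengths are in m, angles in rad, forces in N, time in s.
With the tool pointing down it reaches from about 0.3 to 0.775 m from the base axis. Payload 14.6 kg.
Tool frame: the origin (TCP) lies between the finger pads; the fingertips stand 19 mm ahead of it and the grasp point (between the pads) is the TCP; z points along the fingers, y is the direction in which the jaws open and shut (so a half turn about z gives the same grasp; the last joint's range is limited). The gripper opens to 94 mm and grips with 3 to 60 N. Pads are 16 mm wide; open, the fingers measure 119 mm over their backs; the gripper's body (75 mm by 177 mm) begins 78 mm behind the grasp point.
Start: joints at [-1.211, 0.3, 1.521, -0, 1.321, -0.067], TCP at [0.228, -0.501, 0.224] pointing down, gripper open.
Joint ranges: [-3.03, 3.03], [-0.79, 2.21], [0.23, 2.52], [-1.04, 4.18], [0, 3.07], [-2.55, 2.55]. Speed limits (rad/s): [2.22, 2.22, 2.57, 3.14, 3.14, 3.14].

INTERFACE

Orientations are given as [roll, pitch, yaw] about the fixed x, y, z axes, in that order (R = Rz(yaw) Ry(pitch) Rx(roll)).
In Python, from station import telemetry, vision, ctrl gives the robot as it stands. The module is installed in compiled form; this text tells all that it offers.
- The arm moves only by the shell command python3 -m creep 'ROWS' [FORCE]. ROWS is JSON, a list of rows, each a list of 3 entries, a list of its own where there are three numbers: the shift along the tool's x, y, z in units of 50 mm (1.0 is 50 mm), then the turn about the tool's z in units of 8 degrees (1.0 is 8 degrees), then the opening, from 0 (shut) to 1 (fully open). In form: [[[tx, ty, tz], twist, gripper], ...]. A call has 1 to 12 rows; each row is the pose to reach, as a shift and turn from the pose commanded when the call began, along the tool's axes at that moment; what a row does not reach only later rows make up. A row lasts 1/10 s, in which the tool goes at most 50 mm and 8.59 degrees, less where a joint would pass 70% of its speed; a pose out of reach is approached as far as the arm can. A call with a gripper value outside its range is refused whole. The fingers move at their own pace and stop on an object; FORCE is the grip in N (left out, the last holds). Time passes only in rows, so rows that repeat a pose let the fingers close. It gives the time, the measured TCP pose, the force and the opening at its end, in the units of the state.
- telemetry.get_obs(): the state, without advancing time (a new reading comes with each control period).
- vision.camera(name): name is "side" or "top" or "wrist"; returns a dict with "img" (384x512x3 uint8, red, green, blue), "depth" (384x512 float32, m along the optical axis (not along the pixel's ray), 0 where there is no reading), "vertical_fov" (degrees; the focal length in pixels is half the picture's height over the tangent of half this angle, whatever the lens; pixels are square), "cx", "cy" (the principal point, pixels), "extrinsics" (4x4, takes a point from camera to world coordinates); the wrist camera has in their place "hand_eye" (4x4, takes a point from camera to tool coordinates, whose origin is the TCP and whose axes are the flange's). Camera axes: x right, y down, z forward; pixel columns grow to the right and rows downward; lengths in m; the calibration is good to about 2 mm. A picture is of the moment at which its call begins: read the wrist's pose just before it.
- ctrl.hand_in(): hands the job in, once; it reports no verdict.
The state is a dict: "time_s": time; "qpos": joint angles; "joint_vel": joint speeds; "tau": joint torques, N m; "ee_pos": TCP position; "eef_rot": TCP orientation; "force": force on the tool from outside, world axes, zero at the start; "moment": the same for the moment, N m; "grip_width": finger opening in m.
Only numpy, scipy, OpenCV 4.12 (cv2) and the standard library are available. Lean on these libraries where they do the work, as an engineer would, in place of code of your own. Each camera call takes 0.05 s, during which the arm holds its last target.

## Working session

There is one attempt and no reset: what is moved stays moved. The work goes in short steps, Python scripts to look and compute and a shell command to move; the robot and the scene stay as the last step left them, time stands still between calls to the robot, and variables do not carry over. Pictures are saved under pics/ and viewed, and the job is handed in when it is done.

```bash
mkdir -p pics
cat > h.py <<'E'
import numpy as np, cv2
from station import telemetry, vision, ctrl
from scipy.spatial.transform import Rotation as R
def cam(n):
    o=telemetry.get_obs(); c=vision.camera(n)
    c['f']=192/np.tan(np.radians(c['vertical_fov'])/2)
    if n=='wrist':
        T=np.eye(4);T[:3,:3]=R.from_euler('xyz',o['eef_rot']).as_matrix();T[:3,3]=o['ee_pos']
        c['T']=T@np.array(c['hand_eye'])
    else: c['T']=np.array(c['extrinsics'])
    return c
def save(c,name): cv2.imwrite('pics/'+name,c['img'][:,:,::-1])
def onplane(c,uv,z):
    uv=np.atleast_2d(uv).astype(float)
    d=np.c_[(uv[:,0]-c['cx'])/c['f'],(uv[:,1]-c['cy'])/c['f'],np.ones(len(uv))]@c['T'][:3,:3].T
    o=c['T'][:3,3]
    return o+d*((z-o[2])/d[:,2])[:,None]
def cloud(c):
    v,u=np.mgrid[0:384,0:512]; d=c['depth']
    P=np.stack([(u-c['cx'])/c['f']*d,(v-c['cy'])/c['f']*d,d],-1)
    return P@c['T'][:3,:3].T+c['T'][:3,3]
E
python3 - <<'E'
from h import *
o=telemetry.get_obs(); print(o)
import pickle
for n in('top','side','wrist'):
    c=cam(n);save(c,n+'0.png');pickle.dump(c,open(n+'0.pkl','wb'));print(n,c['vertical_fov'],c['cx'],c['cy'],c['T'].round(3).tolist())
E
```

```text
{'time_s': 0.0, 'qpos': array([-1.21062477e+00,  3.00436171e-01,  1.52159272e+00, -2.52682700e-05,
        1.32071281e+00, -6.66129998e-02]), 'joint_vel': array([ 1.65146414e-03, -2.41196038e-05, -1.00735098e-03,  2.53173147e-04,
       -4.29905207e-04, -1.25590308e-04]), 'tau': array([-1.19651755e-03, -5.31803727e+01, -3.52734661e+01,  7.07949582e-02,
        2.44173640e-02, -1.04393084e-04]), 'ee_pos': array([ 0.2275673 , -0.50043845,  0.22390056]), 'eef_rot': array([-3.14044453e+00, -5.20641511e-05,  4.26790798e-01]), 'force': array([ 0.3037397 , -0.07818928, -0.70870998]), 'moment': array([0.03117963, 0.01964975, 0.05546302]), 'grip_width': 0.09437923416827211}
top 48.51180524300764 259.46698748375417 185.04492725672105 [[0.012, -0.989, 0.144, 0.422], [-1.0, -0.016, -0.022, -0.297], [0.024, -0.144, -0.989, 1.163], [0.0, 0.0, 0.0, 1.0]]
side 42.39956172518945 253.48940632232382 189.38693711660346 [[-0.993, -0.066, 0.101, 0.436], [-0.119, 0.44, -0.89, 0.861], [0.015, -0.895, -0.445, 0.662], [0.0, 0.0, 0.0, 1.0]]
wrist 61.24874217680749 259.16441894633533 190.8951599084244 [[0.414, -0.879, -0.235, 0.296], [-0.91, -0.401, -0.105, -0.47], [-0.001, 0.257, -0.966, 0.384], [0.0, 0.0, 0.0, 1.0]]
```

View pics/top0.png

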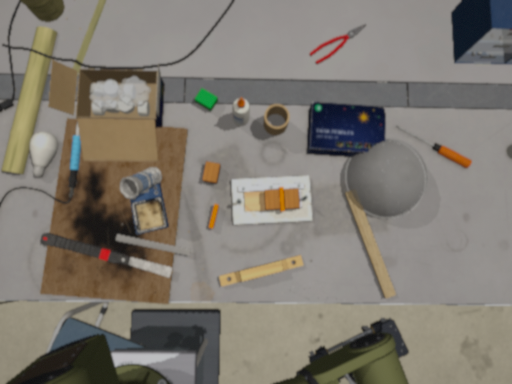

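View pics/side0.png

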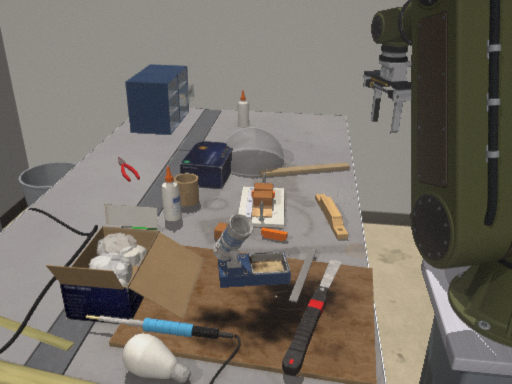

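View pics/wrist0.png

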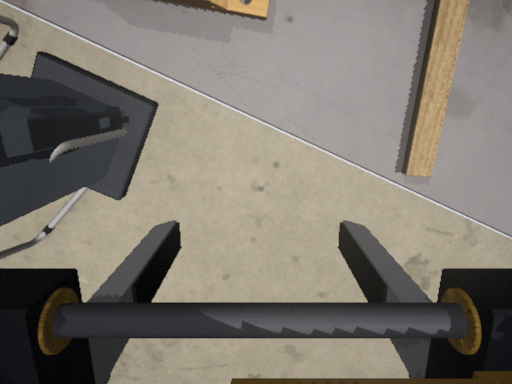

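Run:
```python
import pickle
from h import *
c=pickle.load(open('top0.pkl','rb'));im=c['img'][150:300,180:330]
cv2.imwrite('pics/topz.png',cv2.resize(im[:,:,::-1],None,fx=4,fy=4,interpolation=cv2.INTER_NEAREST))
P=cloud(c)
for n,p in dict(jig=(271,200),st=(211,173),sp=(213,216),caul=(261,271)).items(): print(n,P[p[1],p[0]].round(3))
hsv=cv2.cvtColor(c['img'],cv2.COLOR_RGB2HSV)
for p in [(211,173),(213,216),(230,278),(283,200),(272,200),(292,200),(252,200)]: print(p,hsv[p[1],p[0]],c['img'][p[1],p[0]],P[p[1],p[0]].round(3))
```

```text
jig [ 0.546 -0.352  0.046]
st [ 0.618 -0.191  0.029]
sp [ 0.503 -0.199  0.026]
caul [ 0.361 -0.329  0.031]
(211, 173) [ 16 171 167] [167 115  55] [ 0.618 -0.191  0.029]
(213, 216) [ 19 255 194] [194 120   0] [ 0.503 -0.199  0.026]
(230, 278) [ 17  82 130] [130 112  88] [ 0.34  -0.247  0.001]
(283, 200) [ 18 255 180] [180 110   0] [ 0.547 -0.385  0.039]
(272, 200) [ 16 172 168] [168 115  55] [ 0.546 -0.355  0.044]
(292, 200) [ 16 170 169] [169 116  56] [ 0.547 -0.408  0.041]
(252, 200) [ 23  85 193] [193 177 129] [ 0.548 -0.302  0.022]
```

View pics/topz.png

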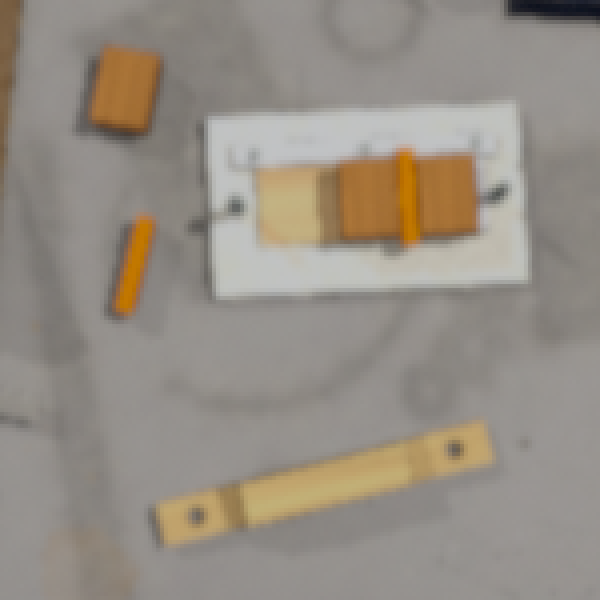

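```bash
cat >> h.py <<'E'
def units(x,y,z,yawdeg):
    "units for a row to reach TCP (x,y,z) pointing down with yaw"
    o=telemetry.get_obs(); M=R.from_euler('xyz',o['eef_rot']).as_matrix()
    s=M.T@(np.array([x,y,z])-o['ee_pos'])/.05
    yaw=np.degrees(np.arctan2(M[1,0],M[0,0])); t=-((yawdeg-yaw+180)%360-180)/8
    print('t',round(o['time_s'],2),'pos',o['ee_pos'].round(4),'yaw',yaw.round(2),'F',o['force'].round(1),'w',round(o['grip_width'],4),'-> [',s.round(3).tolist(),t.round(3),']')
E
python3 -c "
from h import *
units(.5,-.33,.26,90)"
python3 -m creep '[[[1,-0.14,-0.1],-1,1],[[2,-0.28,-0.3],-2,1],[[3,-0.42,-0.5],-3.1,1],[[4,-0.55,-0.6],-4.1,1],[[5,-0.7,-0.72],-5.1,1],[[5.8,-0.8,-0.72],-6.1,1],[[6.37,-0.86,-0.72],-7.1,1],[[6.37,-0.86,-0.72],-8.19,1],[[6.37,-0.86,-0.72],-8.19,1],[[6.37,-0.86,-0.72],-8.19,1],[[6.37,-0.86,-0.72],-8.19,1]]'
python3 - <<'E'
from h import *
import pickle
units(.5,-.33,.26,90)
c=cam('wrist');save(c,'w1.png');pickle.dump(c,open('w1.pkl','wb'))
E
```

```text
t 0.15 pos [ 0.2276 -0.5005  0.224 ] yaw 24.45 F [0.1 0.6 0.3] w 0.0941 -> [ [6.371, -0.85, -0.718] -8.193 ]
time_s: 1.25
ee_pos: [0.4993, -0.3301, 0.2605]
eef_rot: [-3.142, 0.0, 1.566]
force: [-0.2, 0.1, -0.1]
grip_width: 0.094
t 1.25 pos [ 0.4993 -0.3301  0.2605] yaw 89.72 F [-0.2  0.1 -0.1] w 0.094 -> [ [0.002, 0.014, 0.01] -0.035 ]
```

View pics/w1.png

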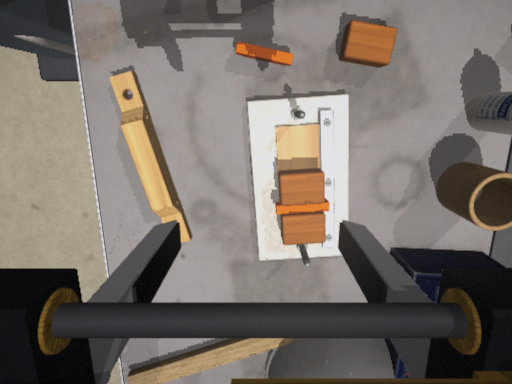

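Run:
```python
import pickle
from h import *
c=pickle.load(open('w1.pkl','rb'));P=cloud(c);h=cv2.cvtColor(c['img'],cv2.COLOR_RGB2HSV)
for p in [(369,42),(265,50),(264,58),(300,185),(300,208),(302,229),(327,180),(299,145),(150,165),(260,180),(299,160),(350,50)]: print(p,h[p[1],p[0]],c['img'][p[1],p[0]],P[p[1],p[0]].round(4))
im=c['img'][0:270,100:400][:,:,::-1]
cv2.imwrite('pics/w1z.png',cv2.resize(im[:200,120:],None,fx=4,fy=3*4/3,interpolation=cv2.INTER_NEAREST)[:600])
```

```text
(369, 42) [ 13 173 180] [180 112  58] [ 0.6232 -0.1885  0.0276]
(265, 50) [ 10 198 162] [162  79  36] [ 0.507  -0.1956  0.0235]
(264, 58) [  9 175 112] [112  57  35] [ 0.5059 -0.2038  0.0212]
(300, 185) [ 13 156 191] [191 125  74] [ 0.5486 -0.3489  0.0437]
(300, 208) [ 13 198 227] [227 130  51] [ 0.5501 -0.3797  0.0378]
(302, 229) [ 13 159 189] [189 122  71] [ 0.5525 -0.405   0.0443]
(327, 180) [ 60   1 178] [177 178 177] [ 0.5854 -0.3481  0.0213]
(299, 145) [ 21  87 226] [226 203 149] [ 0.5494 -0.3044  0.0163]
(150, 165) [ 18 122 224] [224 180 117] [ 0.3676 -0.3257  0.0335]
(260, 180) [ 30   9 227] [227 227 219] [ 0.5007 -0.3498  0.0122]
(299, 160) [ 15 103 163] [163 131  97] [ 0.5499 -0.3232  0.0167]
(350, 50) [ 13 170 168] [168 103  56] [ 0.6025 -0.1967  0.0276]
```

View pics/w1z.png

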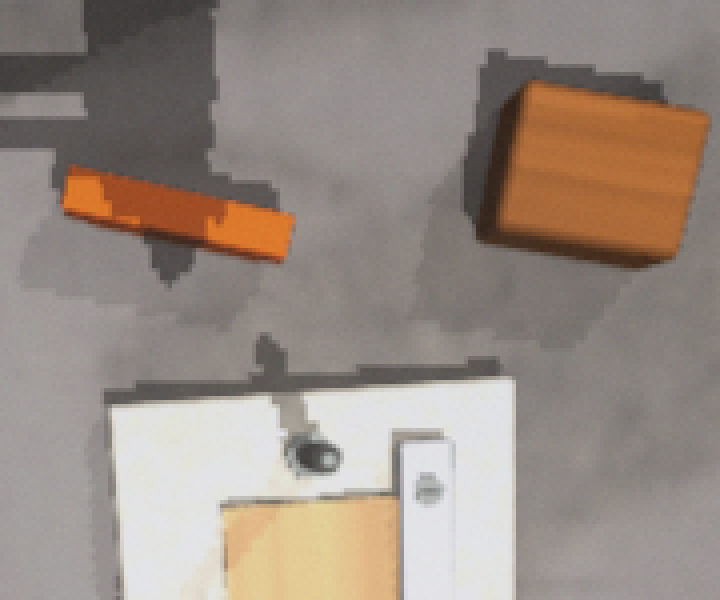

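```bash
cat > meas.py <<'E'
from h import *
def rect(P,m):
    "minAreaRect of the largest blob's points, in mm"
    n,l,s,_=cv2.connectedComponentsWithStats(m.astype(np.uint8),connectivity=4)
    k=1+np.argmax(s[1:,4]); q=(P[l==k][:,:2]*1000).astype(np.float32)
    r=cv2.minAreaRect(q); return r,np.array(q).mean(0),len(q),np.median(P[l==k][:,2])
def run(c):
    P=cloud(c);h=cv2.cvtColor(c['img'],cv2.COLOR_RGB2HSV);X,Y,Z=P[...,0],P[...,1],P[...,2]
    ok=c['depth']>0
    br=(h[...,1]>130)&(h[...,0]<20)&ok
    def box(x,y,r): return (abs(X-x)<r)&(abs(Y-y)<r)
    out={}
    for n,m in dict(stave=br&box(.62,-.19,.05)&(Z>.025)&(Z<.033),
      spacer=br&box(.504,-.199,.05)&(Z>.019)&(Z<.027),
      mid=br&(abs(X-.55)<.04)&(abs(Y+.35)<.026)&(Z>.041)&(Z<.049),
      far=br&(abs(X-.55)<.04)&(abs(Y+.405)<.026)&(Z>.041)&(Z<.049),
      fsp=br&(abs(X-.55)<.05)&(abs(Y+.379)<.02)&(Z>.033)&(Z<.0405),
      plate=(h[...,1]>60)&(h[...,0]<28)&(abs(X-.55)<.04)&(abs(Y+.305)<.035)&(Z<.021)&(Z>.012)&ok,
      caul=(h[...,1]>60)&(h[...,0]<28)&box(.362,-.329,.13)&(Z>.028)&(Z<.04)&ok,
      fence=(abs(X-.585)<.012)&(abs(Y+.345)<.11)&(Z>.018)&(Z<.026)&(h[...,1]<40)&ok,
      board=(h[...,1]<40)&(h[...,2]>190)&box(.55,-.35,.13)&(Z<.017)&(Z>.006)&ok).items():
        if m.sum()<30: continue
        r,mean,k,z=rect(P,m); print(n,'c',np.round(r[0],1),'size',np.round(r[1],1),'ang',round(r[2],2),'mean',mean.round(1),k,'z',round(z*1000,1))
E
python3 - <<'E'
import pickle
from meas import *
run(pickle.load(open('w1.pkl','rb')))
E
```

```text
stave c [ 624.3 -188.7] size [39.5 52.7] ang 80.55 mean [ 623.9 -188.8] 1776 z 28.1
spacer c [ 506.2 -197.9] size [11.9 65.5] ang 77.92 mean [ 505.9 -198.1] 638 z 22.2
mid c [ 551.1 -353.5] size [52.7 39.7] ang 3.68 mean [ 550.7 -352.8] 1357 z 44.0
far c [ 553.9 -404.8] size [52.2 39.4] ang 4.39 mean [ 553.8 -404. ] 1220 z 44.0
fsp c [ 552.6 -380.4] size [64.7 14.1] ang 3.05 mean [ 552.3 -379.9] 483 z 38.1
plate c [ 548.2 -308.1] size [54.2 57.3] ang 3.94 mean [ 548.2 -306.6] 1908 z 16.2
caul c [ 364.3 -326.8] size [ 28.6 118.4] ang 14.9 mean [ 364.7 -324.2] 2274 z 34.0
fence c [ 585.7 -351.1] size [ 16.1 179.9] ang 3.11 mean [ 586.  -335.4] 1417 z 20.2
board c [ 553.6 -353.8] size [123.2 212.5] ang 3.71 mean [ 544.3 -336.9] 7201 z 12.1
```

Run:
```python
import pickle
from h import *
c=pickle.load(open('w1.pkl','rb'));im=c['img'];g=cv2.cvtColor(im,cv2.COLOR_RGB2GRAY).astype(float)
hs=cv2.cvtColor(im,cv2.COLOR_RGB2HSV);S=cv2.GaussianBlur(hs[...,1],(3,3),0).astype(float)
def edge(A,rows,u0,u1,sgn,z,name):
    pts=[]
    for v in rows:
        d=np.diff(A[v,u0:u1+1])*sgn; k=int(np.argmax(d)); 
        if 0<k<len(d)-1:
            den=d[k-1]-2*d[k]+d[k+1]; off=.5*(d[k-1]-d[k+1])/den if den else 0
            pts.append((u0+k+.5+off,v))
    w=onplane(c,pts,z)[:,:2]*1000
    for _ in range(3):
        p=np.polyfit(w[:,1],w[:,0],1);r=w[:,0]-np.polyval(p,w[:,1]);w=w[abs(r)<max(2*r.std(),.3)]
    print(name,'x@y=-353: %.2f ang %.2f n %d res %.2f'%(np.polyval(p,-353),np.degrees(np.arctan(-p[0])),len(w),r.std()))
edge(g,range(105,250),240,268,1,.012,'board left')
edge(g,range(100,220),340,360,-1,.012,'board right')
edge(S,range(172,200),268,290,1,.044,'mid stave left')
edge(S,range(172,200),318,330,-1,.044,'mid stave right')
edge(S,range(218,240),270,290,1,.044,'far left')
edge(S,range(218,240),315,332,-1,.044,'far right')
edge(S,range(128,165),268,285,1,.016,'plate left')
edge(S,range(128,165),314,326,-1,.016,'plate right')
t=pickle.load(open('top0.pkl','rb'))
gg=t['img']; m=((cv2.cvtColor(gg,cv2.COLOR_RGB2HSV)[...,2]>205)&(cv2.cvtColor(gg,cv2.COLOR_RGB2HSV)[...,1]<60)).astype(np.uint8)
m[:160]=0;m[240:]=0;m[:,:220]=0;m[:,325:]=0
pts=np.argwhere(m)[:,::-1]; w=onplane(t,pts,.012)[:,:2]*1000
print('top board',cv2.minAreaRect(w.astype(np.float32)))
```

```text
board left x@y=-353: 491.74 ang 3.69 n 145 res 0.21
board right x@y=-353: 614.67 ang 3.44 n 116 res 0.19
mid stave left x@y=-353: 523.44 ang 3.83 n 26 res 0.11
mid stave right x@y=-353: 577.10 ang 3.53 n 25 res 0.11
far left x@y=-353: 522.87 ang 4.25 n 21 res 0.09
far right x@y=-353: 576.77 ang 4.13 n 22 res 0.09
plate left x@y=-353: 523.54 ang 3.31 n 35 res 0.15
plate right x@y=-353: 577.58 ang 3.00 n 35 res 0.07
top board ((0.0, 0.0), (0.0, 0.0), 0.0)
```

```bash
python3 -c "
from h import *
units(.5062,-.1979,.10,77.9);units(.5062,-.1979,.027,77.9)"
```

```text
t 1.3 pos [ 0.4993 -0.3301  0.2605] yaw 89.76 F [-0.9 -0.5  0.4] w 0.0941 -> [ [2.645, 0.126, 3.211] 1.482 ]
t 1.3 pos [ 0.4993 -0.3301  0.2605] yaw 89.76 F [-0.9 -0.5  0.4] w 0.0941 -> [ [2.645, 0.126, 4.671] 1.482 ]
```

```bash
python3 -m creep '[[[0.7,0.03,0.8],0.5,1],[[1.4,0.07,1.6],1,1],[[2.1,0.1,2.4],1.48,1],[[2.645,0.126,3.2],1.48,1],[[2.645,0.126,3.2],1.48,1],[[2.645,0.126,3.2],1.48,1],[[2.645,0.126,3.2],1.48,1]]'
python3 - <<'E'
from h import *
units(.5062,-.1979,.027,77.9)
c=cam('wrist');save(c,'w2.png')
E
```

```text
time_s: 2.0
ee_pos: [0.5069, -0.1988, 0.1021]
eef_rot: [3.139, 0.001, 1.362]
force: [0.6, 0.1, 1.4]
grip_width: 0.0939
t 2.0 pos [ 0.5069 -0.1988  0.1021] yaw 78.06 F [0.6 0.1 1.4] w 0.0939 -> [ [0.015, -0.021, 1.503] 0.019 ]
```

View pics/w2.png

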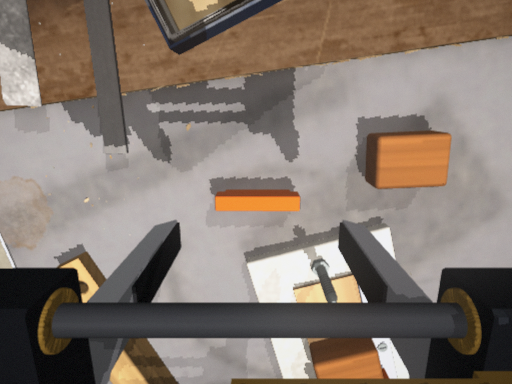

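```bash
python3 -m creep '[[[0,0,0.5],0,1],[[0,0,1],0,1],[[0,0,1.35],0,1],[[0,0,1.5],0,1],[[0,0,1.5],0,1],[[0,0,1.5],0,1],[[0,0,1.5],0,0.6],[[0,0,1.5],0,0.6],[[0,0,1.5],0,0.6],[[0,0,1.5],0,0.6],[[0,0,1.5],0,0.6]]' 20
python3 -m creep '[[[0,0,0],0,0.6],[[0,0,0],0,0.6],[[0,0,0],0,0.6],[[0,0,0],0,0.6],[[0,0,0],0,0.6]]' 20
python3 - <<'E'
from h import *
units(.5062,-.1979,.12,77.9)
c=cam('wrist');save(c,'w3.png')
E
```

```text
time_s: 3.15
ee_pos: [0.5063, -0.1974, 0.0257]
eef_rot: [3.141, 0.0, 1.364]
force: [-0.1, 0.5, 2.1]
grip_width: 0.0659
time_s: 3.65
ee_pos: [0.5063, -0.1975, 0.0257]
eef_rot: [3.141, 0.0, 1.364]
force: [-0.6, 0.3, 5.7]
grip_width: 0.0654
t 3.65 pos [ 0.5063 -0.1975  0.0257] yaw 78.14 F [-0.6  0.3  5.7] w 0.0654 -> [ [-0.009, 0.001, -1.886] 0.029 ]
```

View pics/w3.png

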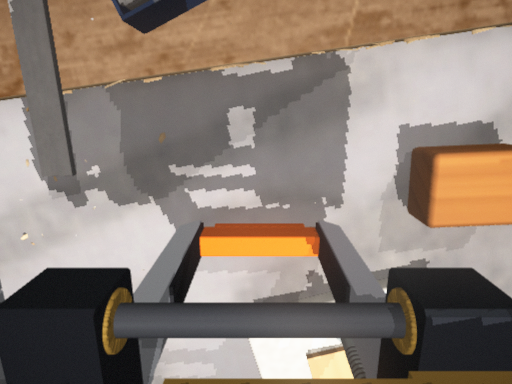

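```bash
python3 -m creep '[[[0,0,-0.4],0,0.5],[[0,0,-1],0,0.5],[[0,0,-1.6],0,0.5],[[0,0,-1.9],0,0.5],[[0,0,-1.9],0,0.5],[[0,0,-1.9],0,0.5]]' 20
cat >> h.py <<'E'
def held(c,hmax=20,smin=130,zlo=-.02,zhi=.03,big=.08):
    "held part's top in tool frame"
    o=telemetry.get_obs();M=R.from_euler('xyz',o['eef_rot']).as_matrix()
    P=(cloud(c)-o['ee_pos'])@M; h=cv2.cvtColor(c['img'],cv2.COLOR_RGB2HSV)
    m=(c['depth']>0)&(h[...,1]>smin)&(h[...,0]<hmax)&(P[...,2]>zlo)&(P[...,2]<zhi)&(abs(P[...,0])<big)&(abs(P[...,1])<big)
    q=P[m]; z0=np.percentile(q[:,2],10); 
    q=q[q[:,2]<z0+.003]; r=cv2.minAreaRect((q[:,:2]*1000).astype(np.float32))
    print('held c',np.round(r[0],2),'size',np.round(r[1],1),'ang',round(r[2],2),'z top',np.median(q[:,2]).round(4),len(q))
E
python3 - <<'E'
from h import *
units(.5488,-.327,.12,93.55)
c=cam('wrist');save(c,'w4.png');held(c)
E
```

```text
time_s: 4.3
ee_pos: [0.5059, -0.1973, 0.1197]
eef_rot: [-3.141, -0.0, 1.364]
force: [-0.2, -1.2, -0.3]
grip_width: 0.066
t 4.3 pos [ 0.5059 -0.1973  0.1197] yaw 78.13 F [-0.2 -1.2 -0.3] w 0.066 -> [ [-2.362, 1.373, -0.008] -1.927 ]
held c [-0.23  0.79] size [12.7 66. ] ang 0.02 z top 0.0031 2539
```

View pics/w4.png

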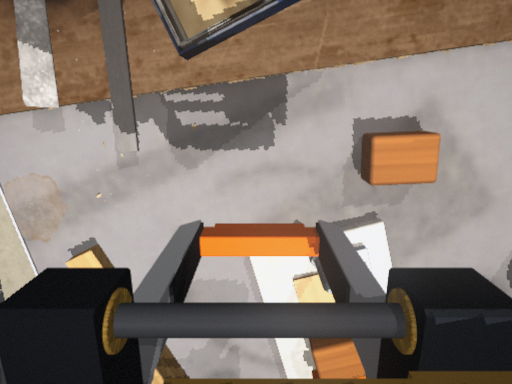

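```bash
python3 -c "
from h import *
units(.547,-.3258,.12,93.55)"
python3 -m creep '[[[-0.6,0.35,0],-0.5,0.5],[[-1.2,0.7,0],-1,0.5],[[-1.8,1.0,0],-1.5,0.5],[[-2.2,1.25,0],-1.93,0.5],[[-2.33,1.33,0],-1.93,0.5],[[-2.33,1.33,0],-1.93,0.5],[[-2.33,1.33,0],-1.93,0.5],[[-2.33,1.33,0],-1.93,0.5]]' 20
python3 - <<'E'
from h import *
units(.547,-.3258,.05,93.55)
c=cam('wrist');save(c,'w5.png');held(c)
E
```

```text
t 4.35 pos [ 0.5057 -0.1972  0.1191] yaw 78.14 F [ 0.1  0.8 -1.2] w 0.0659 -> [ [-2.347, 1.338, -0.021] -1.927 ]
time_s: 5.15
ee_pos: [0.5472, -0.324, 0.1204]
eef_rot: [-3.141, -0.0, 1.633]
force: [1.1, -0.4, -0.2]
grip_width: 0.0656
t 5.15 pos [ 0.5472 -0.324   0.1204] yaw 93.58 F [ 1.1 -0.4 -0.2] w 0.0656 -> [ [-0.036, -0.006, 1.407] 0.004 ]
held c [-0.15  0.44] size [65.9 12.7] ang 89.87 z top 0.0038 2534
```

View pics/w5.png

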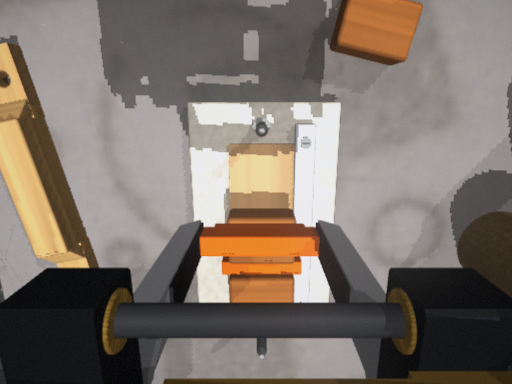

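Run:
```python
from h import *
o=telemetry.get_obs();M=R.from_euler('xyz',o['eef_rot']).as_matrix()
c=cam('wrist');S=cv2.GaussianBlur(cv2.cvtColor(c['img'],cv2.COLOR_RGB2HSV)[...,1],(3,3),0).astype(float)
for n,u0,u1,s in(('L',218,240,1),('R',285,305,-1)):
    pts=[]
    for v in range(155,200):
        d=np.diff(S[v,u0:u1])*s;k=int(np.argmax(d));pts.append((u0+k+.5,v))
    w=(onplane(c,pts,.016)-o['ee_pos'])@M*1000
    p=np.polyfit(w[:,0],w[:,1],1);r=w[:,1]-np.polyval(p,w[:,0]);k=abs(r)<1;p=np.polyfit(w[k,0],w[k,1],1)
    print(n,'tool y at tool x=0: %.2f, slope deg %.2f'%(p[1],np.degrees(p[0])),k.sum())
P=(cloud(c)-o['ee_pos'])@M*1000
q=P[140:215,305]; print(P[160:205:8,304].round(1).tolist(), o['ee_pos'])
```

```text
L tool y at tool x=0: -25.14, slope deg 0.25 45
R tool y at tool x=0: 29.11, slope deg -0.47 45
[[31.1, 36.7, 99.8], [24.4, 37.0, 100.2], [17.6, 37.4, 101.1], [10.9, 37.5, 100.5], [3.9, 37.9, 101.2], [-2.9, 38.0, 100.5]] [ 0.54729312 -0.32413645  0.12055873]
```

```bash
python3 -m creep '[[[-0.03,0,0.5],0,0.5],[[-0.03,0,1],0,0.5],[[-0.03,0,1.3],0,0.5],[[-0.03,0,1.4],0,0.5],[[-0.03,0,1.45],0,0.5],[[-0.03,0,1.5],0,0.5],[[-0.03,0,1.54],0,0.5],[[-0.03,0,1.57],0,0.5],[[-0.03,0,1.57],0,0.5],[[-0.03,0,1.57],0,0.5]]' 20
python3 - <<'E'
from h import *
units(.547,-.3275,.0417,93.55)
E
```

```text
time_s: 6.25
ee_pos: [0.5474, -0.3266, 0.0421]
eef_rot: [3.141, 0.0, 1.633]
force: [0.3, 0.5, 0.1]
grip_width: 0.066
t 6.25 pos [ 0.5474 -0.3266  0.0421] yaw 93.57 F [0.3 0.5 0.1] w 0.066 -> [ [-0.017, -0.01, 0.009] 0.003 ]
```

```bash
python3 -m creep '[[[0,0,0.01],0,0.5],[[0,0,0.015],0,0.5],[[0,0,0.015],0,0.5]]' 10
python3 -m creep '[[[0,0.01,0],0,0.5],[[0,0.02,0],0,0.5],[[0,0.02,0],0,0.5]]'
python3 -m creep '[[[-0.01,0,0],0,0.5],[[-0.02,0,0],0,0.5],[[-0.03,0,0],0,0.5],[[-0.03,0,0],0,0.5]]'
python3 - <<'E'
from h import *
units(.547,-.3275,.0417,93.55)
c=cam('wrist');save(c,'w6.png');held(c)
E
```

```text
time_s: 6.55
ee_pos: [0.5475, -0.3267, 0.0417]
eef_rot: [3.141, 0.0, 1.633]
force: [-1.4, 0.3, 5.1]
grip_width: 0.066
time_s: 6.85
ee_pos: [0.5483, -0.3268, 0.0417]
eef_rot: [-3.142, 0.0, 1.633]
force: [-2.7, 1.1, 5.8]
grip_width: 0.0659
time_s: 7.25
ee_pos: [0.5485, -0.3273, 0.0417]
eef_rot: [-3.141, -0.001, 1.633]
force: [-4.3, 6.9, 9.0]
grip_width: 0.0655
t 7.25 pos [ 0.5485 -0.3273  0.0417] yaw 93.59 F [-4.3  6.9  9. ] w 0.0655 -> [ [-0.003, -0.029, -0.0] 0.005 ]
held c [-42.83   0.86] size [52.7 74.3] ang 89.99 z top -0.0024 6974
```

View pics/w6.png

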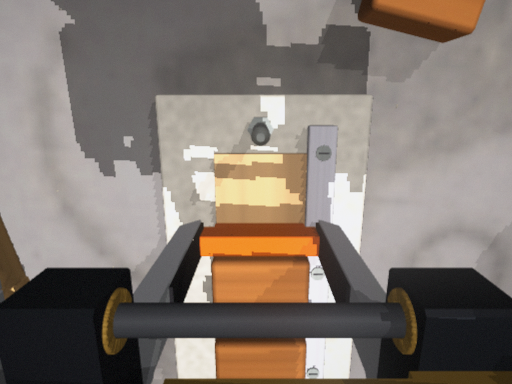

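```bash
python3 -m creep '[[[0,0.01,0],0,0.5],[[0,0.015,0],0,0.5],[[0,0.015,0],0,0.5]]'
python3 -m creep '[[[-0.015,0,0],0,0.5],[[-0.025,0,0],0,0.5],[[-0.025,0,0],0,0.5]]'
```

```text
time_s: 7.6
ee_pos: [0.5486, -0.3274, 0.0416]
eef_rot: [-3.14, -0.002, 1.633]
force: [-9.3, 5.8, 10.9]
grip_width: 0.0658
time_s: 7.9
ee_pos: [0.5486, -0.3279, 0.0413]
eef_rot: [-3.139, -0.003, 1.633]
force: [-7.7, 11.0, 9.1]
grip_width: 0.0659
```

```bash
python3 -m creep '[[[0,0,0],0,0.9],[[0,0,0],0,0.9],[[0,0,0],0,0.9],[[0,0,-0.3],0,0.9],[[0,0,-0.9],0,1],[[0,0,-1.8],0,1],[[0,0,-2.7],0,1],[[0.5,0,-3.3],0,1],[[1.5,0,-3.3],0,1],[[1.5,0,-3.3],0,1]]'
python3 - <<'E'
from h import *
from meas import run
import pickle
units(.6243,-.1887,.12,80.55);
c=cam('wrist');save(c,'w7.png');run(c);pickle.dump(c,open('w7.pkl','wb'))
E
```

```text
time_s: 8.9
ee_pos: [0.5449, -0.2506, 0.2087]
eef_rot: [3.139, 0.001, 1.636]
force: [-0.6, -0.2, -0.2]
grip_width: 0.0939
t 8.9 pos [ 0.5449 -0.2506  0.2087] yaw 93.75 F [-0.6 -0.2 -0.2] w 0.0939 -> [ [1.133, 1.662, 1.777] 1.65 ]
stave c [ 624.1 -188.7] size [38.9 52.6] ang 80.68 mean [ 624.  -188.3] 1936 z 28.1
mid c [ 551.4 -352.2] size [53.1 39.1] ang 4.64 mean [ 551.1 -351.7] 1500 z 44.0
far c [ 552.8 -388.8] size [51.7  9.8] ang 4.98 mean [ 553.1 -388.6] 346 z 43.6
fsp c [ 552.9 -379.7] size [64.6 13.7] ang 3.66 mean [ 552.6 -380.3] 541 z 38.2
plate c [ 547.3 -301.2] size [54.1 44.3] ang 4.66 mean [ 547.9 -301.2] 1684 z 16.1
caul c [ 364.4 -326.5] size [ 29.3 117.8] ang 15.32 mean [ 364.3 -321.4] 2591 z 34.0
fence c [ 585.8 -333.9] size [ 16.  145.9] ang 4.45 mean [ 585.5 -324.8] 1342 z 20.1
board c [ 516.9 -333.6] size [ 53.6 167.4] ang 3.33 mean [ 507.3 -316. ] 3473 z 12.1
```

View pics/w7.png

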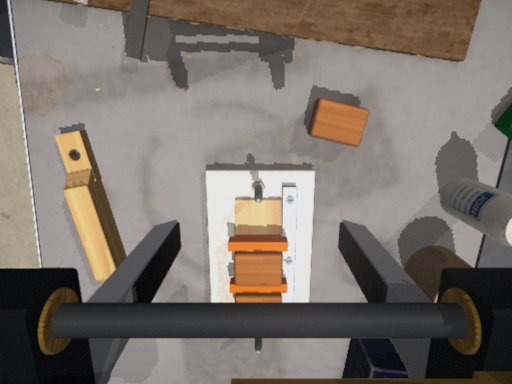

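```bash
cat > lines.py <<'E'
from h import *
def edge(c,A,rows,u0,u1,sgn,z,name,y0=-353):
    pts=[]
    for v in rows:
        d=np.diff(A[v,u0:u1+1])*sgn; k=int(np.argmax(d))
        if 0<k<len(d)-1:
            den=d[k-1]-2*d[k]+d[k+1]; off=.5*(d[k-1]-d[k+1])/den if den else 0
            pts.append((u0+k+.5+off,v))
    w=onplane(c,pts,z)[:,:2]*1000
    for _ in range(4):
        p=np.polyfit(w[:,1],w[:,0],1);r=w[:,0]-np.polyval(p,w[:,1]);w=w[abs(r)<max(2*r.std(),.3)]
    print(name,'x@y=%d: %.2f ang %.2f n %d res %.2f'%(y0,np.polyval(p,y0),np.degrees(np.arctan(-p[0])),len(w),r.std()))
def chans(c):
    return cv2.cvtColor(c['img'],cv2.COLOR_RGB2GRAY).astype(float),cv2.GaussianBlur(cv2.cvtColor(c['img'],cv2.COLOR_RGB2HSV)[...,1],(3,3),0).astype(float)
E
python3 - <<'E'
import pickle
from lines import *
c=pickle.load(open('w7.pkl','rb'));g,S=chans(c)
edge(c,g,range(175,295),198,216,1,.012,'bl')
edge(c,g,range(175,290),305,322,-1,.012,'br')
edge(c,S,range(200,232),228,242,1,.016,'pl')
edge(c,S,range(200,232),275,287,-1,.016,'pr')
edge(c,S,range(256,276),226,244,1,.044,'ml')
edge(c,S,range(256,276),278,292,-1,.044,'mr')
E
```

```text
bl x@y=-353: 491.92 ang 3.74 n 118 res 0.20
br x@y=-353: 614.73 ang 3.62 n 110 res 0.20
pl x@y=-353: 523.67 ang 3.29 n 32 res 0.12
pr x@y=-353: 578.68 ang 4.27 n 32 res 0.06
ml x@y=-353: 524.42 ang 3.98 n 20 res 0.08
mr x@y=-353: 577.60 ang 4.71 n 20 res 0.11
```

```bash
python3 -m creep '[[[0.4,0.6,0.4],0.5,1],[[0.8,1.2,0.8],1,1],[[1.12,1.66,1.3],1.65,1],[[1.13,1.66,1.78],1.65,1],[[1.13,1.66,1.78],1.65,1],[[1.13,1.66,1.78],1.65,1],[[1.13,1.66,1.78],1.65,1]]'
python3 - <<'E'
from h import *
units(.6242,-.1887,.027,80.6);
E
```

```text
time_s: 9.65
ee_pos: [0.6243, -0.1939, 0.1192]
eef_rot: [3.139, 0.001, 1.402]
force: [0.2, -1.2, 0.8]
grip_width: 0.0939
t 9.65 pos [ 0.6243 -0.1939  0.1192] yaw 80.33 F [ 0.2 -1.2  0.8] w 0.0939 -> [ [0.104, -0.024, 1.843] -0.034 ]
```

```bash
python3 -m creep '[[[0.1,0,0.4],0,1],[[0.1,0,0.8],0,1],[[0.1,0,0.8],0,1],[[0.1,0,0.8],0,1]]'
python3 - <<'E'
from h import *
units(.6242,-.1887,.027,80.6);
E
```

```text
time_s: 10.05
ee_pos: [0.6251, -0.1885, 0.0788]
eef_rot: [3.14, 0.0, 1.402]
force: [0.0, 0.3, 0.5]
grip_width: 0.0942
t 10.05 pos [ 0.6251 -0.1885  0.0788] yaw 80.35 F [0.  0.3 0.5] w 0.0942 -> [ [-0.007, -0.019, 1.035] -0.031 ]
```

```bash
python3 -m creep '[[[0,-0.02,0.4],-0.03,1],[[0,-0.02,0.8],-0.03,1],[[0,-0.02,1.02],-0.03,1],[[0,-0.02,1.02],-0.03,1],[[0,-0.02,1.02],-0.03,1],[[0,-0.02,1.02],-0.03,0.45],[[0,-0.02,1.02],-0.03,0.45],[[0,-0.02,1.02],-0.03,0.45],[[0,-0.02,1.02],-0.03,0.45],[[0,-0.02,1.02],-0.03,0.45],[[0,-0.02,1.02],-0.03,0.45],[[0,-0.02,1.02],-0.03,0.45]]' 25
python3 -m creep '[[[0,0,0],0,0.45],[[0,0,-0.4],0,0.45],[[0,0,-1],0,0.45],[[0,0,-1.6],0,0.45],[[0,0,-1.9],0,0.45],[[0,0,-1.9],0,0.45],[[0,0,-1.9],0,0.45],[[0,0,-1.9],0,0.45]]' 25
python3 - <<'E'
from h import *
units(.6242,-.1887,.12,80.6);
c=cam('wrist');save(c,'w8.png');held(c)
E
```

```text
time_s: 11.25
ee_pos: [0.6238, -0.1877, 0.0263]
eef_rot: [3.142, -0.0, 1.407]
force: [-0.4, -0.3, 1.1]
grip_width: 0.0536
time_s: 12.05
ee_pos: [0.6231, -0.1875, 0.1193]
eef_rot: [-3.139, -0.0, 1.407]
force: [-0.8, -0.5, -0.2]
grip_width: 0.0538
t 12.05 pos [ 0.6231 -0.1875  0.1193] yaw 80.62 F [-0.8 -0.5 -0.2] w 0.0538 -> [ [-0.02, 0.025, -0.015] 0.002 ]
held c [-0.37  0.26] size [39.9 53.5] ang 0.21 z top -0.0017 6641
```

View pics/w8.png

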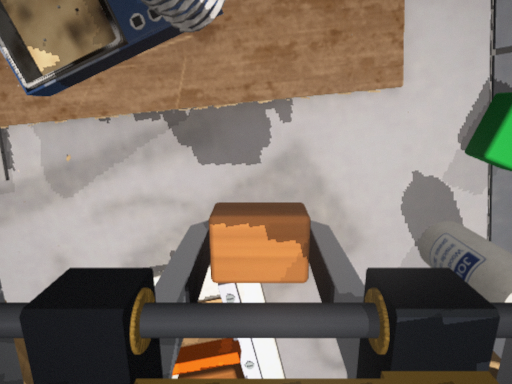

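```bash
python3 -c "
from h import *
units(.5458,-.299,.12,93.65)"
python3 -m creep '[[[-0.6,-0.3,0],-0.5,0.45],[[-1.2,-0.6,0],-1,0.45],[[-1.8,-0.9,0],-1.5,0.45],[[-2.2,-1.1,0],-1.63,0.45],[[-2.45,-1.16,0],-1.63,0.45],[[-2.45,-1.16,0],-1.63,0.45],[[-2.45,-1.16,0],-1.63,0.45],[[-2.45,-1.16,0],-1.63,0.45],[[-2.45,-1.16,0],-1.63,0.45]]' 25
python3 - <<'E'
from h import *
units(.5458,-.299,.052,93.65)
c=cam('wrist');save(c,'w9.png');held(c)
E
```

```text
t 12.1 pos [ 0.6232 -0.1875  0.1194] yaw 80.61 F [ 0.2  0.2 -0.6] w 0.0537 -> [ [-2.452, -1.164, -0.01] -1.63 ]
time_s: 13.0
ee_pos: [0.5471, -0.2983, 0.1211]
eef_rot: [-3.141, -0.0, 1.636]
force: [0.0, -0.1, -0.0]
grip_width: 0.0538
t 13.0 pos [ 0.5471 -0.2983  0.1211] yaw 93.71 F [ 0.  -0.1 -0. ] w 0.0538 -> [ [-0.013, -0.027, 1.382] 0.008 ]
held c [-0.36  0.43] size [53.3 39.9] ang 89.89 z top -0.0018 6570
```

View pics/w9.png

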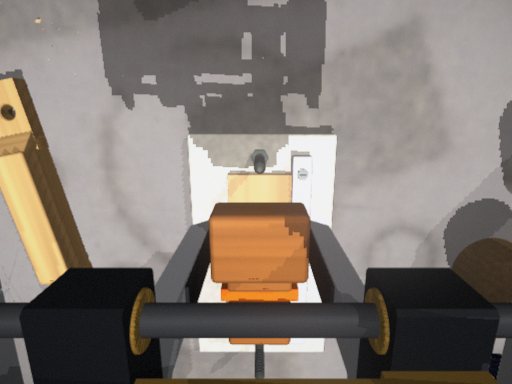

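Aligned over the third place; lower to just above the floor, with the remaining x/y correction.

```bash
python3 -m creep '[[[-0.01,-0.025,0.5],0,0.45],[[-0.01,-0.025,0.9],0,0.45],[[-0.01,-0.025,1.2],0,0.45],[[-0.01,-0.025,1.35],0,0.45],[[-0.01,-0.025,1.35],0,0.45],[[-0.01,-0.025,1.35],0,0.45]]' 25
python3 - <<'E'
from h import *
units(.5458,-.299,.0423,93.65)
E
```

```text
time_s: 13.65
ee_pos: [0.5458, -0.2998, 0.0544]
eef_rot: [3.141, 0.001, 1.635]
force: [-0.6, 0.3, 0.4]
grip_width: 0.0539
t 13.65 pos [ 0.5458 -0.2998  0.0544] yaw 93.66 F [-0.6  0.3  0.4] w 0.0539 -> [ [0.017, 0.002, 0.243] 0.001 ]
```

```bash
python3 -m creep '[[[0.015,0,0.1],0,0.45],[[0.015,0,0.18],0,0.45],[[0.015,0,0.22],0,0.45],[[0.015,0,0.235],0,0.45],[[0.015,0,0.25],0,0.45],[[0.015,0,0.25],0,0.45],[[0.015,0,0.25],0,0.45]]' 25
python3 - <<'E'
from h import *
units(.5458,-.299,.0423,93.65)
E
```

```text
time_s: 14.35
ee_pos: [0.5454, -0.299, 0.0422]
eef_rot: [3.141, 0.0, 1.635]
force: [-4.6, 3.0, 10.3]
grip_width: 0.0539
t 14.35 pos [ 0.5454 -0.299   0.0422] yaw 93.65 F [-4.6  3.  10.3] w 0.0539 -> [ [-0.001, 0.009, -0.001] 0.001 ]
```

```bash
python3 -m creep '[[[0,0.01,-0.004],0,0.45],[[0,0.02,-0.004],0,0.45],[[0,0.02,-0.004],0,0.45]]' 15
python3 -m creep '[[[0,0.01,0],0,0.45],[[0,0.02,0],0,0.45],[[0,0.02,0],0,0.45]]' 15
```

```text
time_s: 14.65
ee_pos: [0.5463, -0.2992, 0.0422]
eef_rot: [3.142, 0.0, 1.635]
force: [-4.8, 0.2, 7.5]
grip_width: 0.0538
time_s: 14.95
ee_pos: [0.5472, -0.2992, 0.0423]
eef_rot: [-3.142, 0.001, 1.634]
force: [-5.2, 0.3, 7.6]
grip_width: 0.0539
```

Not at the fence yet (only floor friction); continue gently.

```bash
python3 -m creep '[[[0,0.01,0],0,0.45],[[0,0.01,0],0,0.45]]' 15
python3 -m creep '[[[0,0.01,0],0,0.45],[[0,0.01,0],0,0.45]]' 15
python3 -m creep '[[[0,0.01,0],0,0.45],[[0,0.01,0],0,0.45]]' 15
```

```text
time_s: 15.15
ee_pos: [0.5473, -0.2992, 0.0422]
eef_rot: [-3.14, 0.0, 1.634]
force: [-8.6, 1.3, 10.3]
grip_width: 0.054
time_s: 15.35
ee_pos: [0.5473, -0.2992, 0.0422]
eef_rot: [-3.139, -0.0, 1.634]
force: [-13.0, -0.4, 12.0]
grip_width: 0.0537
time_s: 15.55
ee_pos: [0.5473, -0.2992, 0.0421]
eef_rot: [-3.138, -0.0, 1.634]
force: [-15.6, 0.0, 13.6]
grip_width: 0.0545
```

```bash
python3 -m creep '[[[0,-0.02,0],0,0.45],[[-0.01,-0.02,0],0,0.45],[[-0.02,-0.02,0],0,0.45],[[-0.03,-0.02,0],0,0.45],[[-0.03,-0.02,0],0,0.45]]' 15
python3 -m creep '[[[-0.01,0,0],0,0.45],[[-0.02,0,0],0,0.45],[[-0.02,0,0],0,0.45]]' 15
```

```text
time_s: 16.05
ee_pos: [0.5473, -0.2993, 0.0422]
eef_rot: [-3.14, -0.002, 1.635]
force: [-9.7, 9.7, 14.0]
grip_width: 0.0538
time_s: 16.35
ee_pos: [0.5473, -0.2998, 0.0421]
eef_rot: [-3.139, -0.003, 1.635]
force: [-9.3, 13.7, 15.1]
grip_width: 0.0539
```

```bash
python3 -m creep '[[[0,-0.01,-0.008],0,0.45],[[-0.01,-0.01,-0.008],0,0.45],[[-0.02,-0.01,-0.008],0,0.45],[[-0.02,-0.01,-0.008],0,0.45]]' 20
python3 -m creep '[[[-0.01,0,0],0,0.45],[[-0.02,0,0],0,0.45],[[-0.02,0,0],0,0.45]]' 20
python3 - <<'E'
from h import *
units(.5473,-.301,.0423,93.65)
c=cam('wrist');save(c,'w10.png');held(c)
E
```

```text
time_s: 16.75
ee_pos: [0.5473, -0.3012, 0.0421]
eef_rot: [-3.14, -0.002, 1.635]
force: [-4.9, 11.7, 9.3]
grip_width: 0.0535
time_s: 17.05
ee_pos: [0.5474, -0.3012, 0.0422]
eef_rot: [-3.14, -0.004, 1.635]
force: [-6.8, 16.3, 13.3]
grip_width: 0.0536
t 17.05 pos [ 0.5474 -0.3012  0.0422] yaw 93.67 F [-6.8 16.3 13.3] w 0.0536 -> [ [0.005, -0.001, -0.003] 0.002 ]
held c [-25.95   0.54] size [91.5 54.3] ang 0.29 z top -0.0021 8726
```

View pics/w10.png

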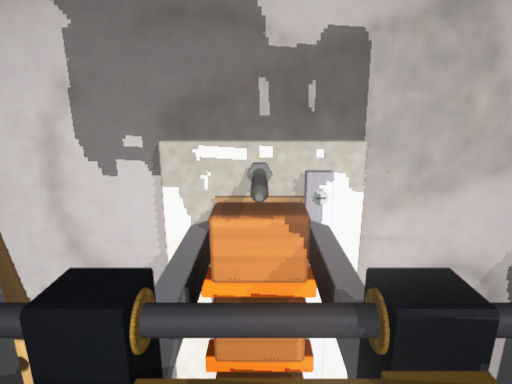

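```bash
python3 -m creep '[[[0.01,0,0],0,0.45],[[0.01,0,0],0,0.8],[[0.01,0,0],0,0.8],[[0.01,0,0],0,0.8],[[0.01,0,0],0,0.8],[[0,0,-0.5],0,0.9],[[0,0,-1.3],0,1],[[0,0,-2.2],0,1],[[0,0,-3],0,1],[[-0.8,-0.5,-4],0,1],[[-0.8,-0.5,-4],0,1],[[-0.8,-0.5,-4],0,1]]'
python3 -m creep '[[[0,0,0],0,1],[[0,0,0],0,1]]'
python3 - <<'E'
from h import *
from meas import run
import pickle
units(.3643,-.3266,.12,105);
c=cam('wrist');save(c,'w11.png');run(c);pickle.dump(c,open('w11.pkl','wb'))
im=c['img'][60:300,150:400][:,:,::-1];cv2.imwrite('pics/w11z.png',cv2.resize(im,None,fx=2.4,fy=2.4,interpolation=cv2.INTER_NEAREST))
E
```

```text
time_s: 18.3
ee_pos: [0.5248, -0.3464, 0.2432]
eef_rot: [3.139, 0.002, 1.632]
force: [0.1, 0.4, -0.5]
grip_width: 0.0939
time_s: 18.5
ee_pos: [0.5253, -0.3438, 0.2395]
eef_rot: [-3.139, -0.002, 1.635]
force: [0.6, 0.2, -0.2]
grip_width: 0.0943
t 18.5 pos [ 0.5253 -0.3438  0.2395] yaw 93.69 F [ 0.6  0.2 -0.2] w 0.0943 -> [ [0.544, -3.185, 2.399] -1.414 ]
mid c [ 550.8 -352.8] size [52.7 38.8] ang 3.81 mean [ 550.9 -352.3] 1539 z 44.0
far c [ 554.6 -404.4] size [51.2 38.9] ang 3.71 mean [ 554.1 -404. ] 1368 z 44.0
fsp c [ 552.5 -379.4] size [64.4 13. ] ang 3.76 mean [ 552.2 -379.6] 561 z 38.0
plate c [ 546.3 -280.6] size [53.3  2.4] ang 5.06 mean [ 546.5 -280.6] 93 z 16.1
caul c [ 364.6 -327.4] size [ 28.7 118.5] ang 14.98 mean [ 364.9 -324.5] 2668 z 34.0
fence c [ 586.6 -351.1] size [ 16.2 178.2] ang 3.89 mean [ 586.9 -341.1] 1474 z 20.1
board c [ 518.8 -355.4] size [ 55.5 211.9] ang 4.47 mean [ 509.1 -349.3] 4335 z 12.1
```

View pics/w11.png

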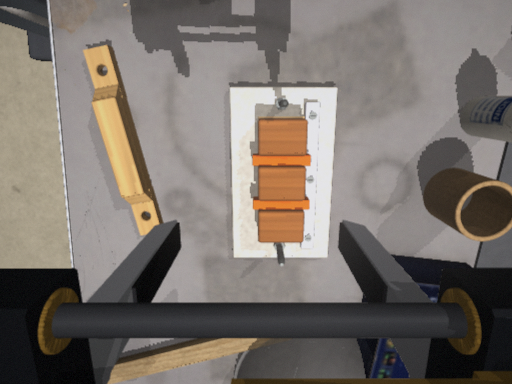

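View pics/w11z.png

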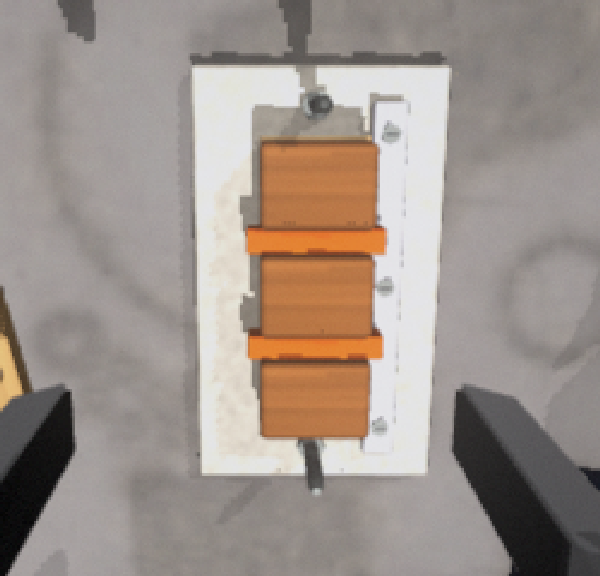

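Run:
```python
from meas import *
import pickle
c=pickle.load(open('w11.pkl','rb'));P=cloud(c);h=cv2.cvtColor(c['img'],cv2.COLOR_RGB2HSV);X,Y,Z=P[...,0],P[...,1],P[...,2]
b=(h[...,1]>130)&(h[...,0]<20)&(abs(X-.55)<.05)
for n,m in dict(st=b&(Z>.041)&(Z<.048)&(Y>-.325),mid=b&(Z>.041)&(Z<.048)&(Y<-.330)&(Y>-.376),far=b&(Z>.041)&(Z<.048)&(Y<-.382),sp=b&(Z>.034)&(Z<.0405)&(Y>-.34)&(Y<-.315),fsp=b&(Z>.034)&(Z<.0405)&(Y<-.37)&(Y>-.39)).items():
    r,me,k,z=rect(P,m);print(n,np.round(r[0],1),np.round(r[1],1),round(r[2],2),me.round(1),k,round(z*1000,1))
from lines import *
g,S=chans(c)
for n,r in (('st',range(122,152)),('mid',range(170,196)),('far',range(214,238))):
    edge(c,S,r,250,268,1,.044,n+' L');edge(c,S,r,300,312,-1,.044,n+' R')
edge(c,g,range(95,250),222,240,1,.012,'bl');edge(c,g,range(95,220),325,345,-1,.012,'br')
```

```text
st [ 547.9 -301.8] [51.2 39.2] 3.79 [ 547.5 -301.3] 1707 44.1
mid [ 550.8 -352.8] [52.7 38.8] 3.81 [ 550.9 -352.3] 1539 44.0
far [ 554.6 -404.4] [51.2 38.9] 3.71 [ 554.1 -404. ] 1368 44.0
sp [ 548.9 -327.5] [63.3 12.4] 3.59 [ 548.5 -327.9] 584 38.1
fsp [ 552.5 -379.4] [64.4 13. ] 3.76 [ 552.2 -379.6] 558 38.0
st L x@y=-353: 524.53 ang 4.06 n 30 res 0.05
st R x@y=-353: 577.74 ang 4.20 n 30 res 0.08
mid L x@y=-353: 524.24 ang 3.73 n 26 res 0.03
mid R x@y=-353: 577.32 ang 3.97 n 26 res 0.08
far L x@y=-353: 524.01 ang 3.93 n 24 res 0.10
far R x@y=-353: 577.51 ang 3.35 n 24 res 0.05
bl x@y=-353: 491.81 ang 3.67 n 155 res 0.21
br x@y=-353: 614.64 ang 3.63 n 122 res 0.19
```

Run:
```python
import pickle
from lines import *
c=pickle.load(open('w11.pkl','rb'));g,S=chans(c)
H=[]
for u,v in((102,70),(146,215)):
    w=g[v-8:v+9,u-8:u+9]; m=(w<(w.min()+ np.median(w))/2).astype(np.uint8)
    n,l,s,ce=cv2.connectedComponentsWithStats(m); k=1+np.argmax(s[1:,4]); p=ce[k]+[u-8,v-8]
    H.append(onplane(c,p,.010)[0]*1000); print(p,s[k],H[-1].round(1))
H=np.array(H);d=H[0]-H[1];print('mid',H.mean(0),'len',np.hypot(*d[:2]),'ang',np.degrees(np.arctan2(-d[0],d[1])))
edge(c,S,range(105,190),85,122,1,.034,'cL',-327);
edge(c,g,range(105,190),100,150,-1,.034,'cR',-327)
```

```text
[101.2     70.1375] [ 3  3 10 11 80] [ 339.  -242.8   10. ]
[145.53968254 215.49206349] [ 3  4 10 10 63] [ 385.  -414.1   10. ]
mid [ 361.99241071 -328.4847671    10.        ] len 177.39341373781429 ang 15.036619171567352
cL x@y=-327: 349.61 ang 14.87 n 85 res 0.06
cR x@y=-327: 378.13 ang 14.91 n 85 res 0.15
```

```bash
python3 -c "
from h import *
units(.3635,-.328,.12,104.95)"
python3 -m creep '[[[0.1,-0.8,0],-0.5,1],[[0.2,-1.6,0.3],-1,1],[[0.35,-2.4,1],-1.41,1],[[0.5,-3,1.8],-1.41,1],[[0.52,-3.2,2.4],-1.41,1],[[0.52,-3.22,2.4],-1.41,1],[[0.52,-3.22,2.4],-1.41,1],[[0.52,-3.22,2.4],-1.41,1],[[0.52,-3.22,2.4],-1.41,1]]'
python3 -c "
from h import *
units(.3635,-.328,.026,104.95)"
```

```text
t 18.55 pos [ 0.5253 -0.3438  0.2398] yaw 93.7 F [0.7 0.2 0.7] w 0.094 -> [ [0.52, -3.204, 2.405] -1.406 ]
time_s: 19.45
ee_pos: [0.364, -0.3295, 0.1231]
eef_rot: [3.141, 0.002, 1.832]
force: [0.3, 0.3, -0.6]
grip_width: 0.0935
t 19.45 pos [ 0.364  -0.3295  0.1231] yaw 104.98 F [ 0.3  0.3 -0.6] w 0.0935 -> [ [0.036, -0.004, 1.941] 0.004 ]
```

```bash
python3 -m creep '[[[0,0,0.6],0,1],[[0,0,1.2],0,1],[[0,0,1.7],0,1],[[0,0,1.88],0,1],[[0,0,1.88],0,1],[[0,0,1.88],0,1]]'
python3 - <<'E'
from h import *
units(.3635,-.328,.026,104.95)
c=cam('wrist');save(c,'w12.png')
E
```

```text
time_s: 20.05
ee_pos: [0.3636, -0.3297, 0.029]
eef_rot: [3.141, 0.001, 1.832]
force: [-0.6, 0.6, 0.2]
grip_width: 0.0943
t 20.05 pos [ 0.3636 -0.3297  0.029 ] yaw 104.95 F [-0.6  0.6  0.2] w 0.0943 -> [ [0.033, 0.007, 0.061] -0.001 ]
```

View pics/w12.png

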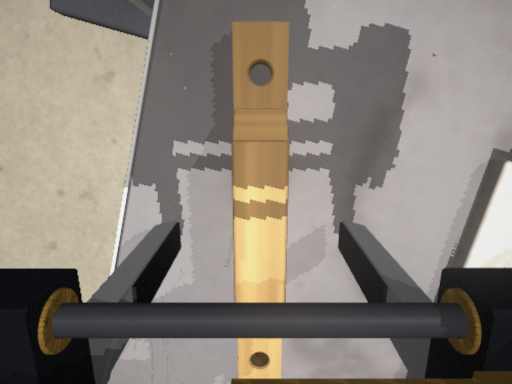

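```bash
python3 -m creep '[[[0.03,0.007,0.05],0,1],[[0.03,0.007,0.05],0,0.2],[[0.03,0.007,0.05],0,0.2],[[0.03,0.007,0.05],0,0.2],[[0.03,0.007,0.05],0,0.2],[[0.03,0.007,0.05],0,0.2],[[0.03,0.007,0.05],0,0.2],[[0.03,0.007,0.05],0,0.2],[[0.03,0.007,0.05],0,0.2],[[0.03,0.007,0.05],0,0.2],[[0.03,0.007,0.05],0,0.2]]' 40
python3 -m creep '[[[0,0,0],0,0.2],[[0,0,0],0,0.2],[[0,0,0],0,0.2],[[0,0,-0.4],0,0.2],[[0,0,-1],0,0.2],[[0,0,-1.7],0,0.2],[[0,0,-2.2],0,0.2],[[0,0,-2.2],0,0.2],[[0,0,-2.2],0,0.2],[[0,0,-2.2],0,0.2]]' 40
python3 - <<'E'
from h import *
import pickle
units(.5502,-.3533,.137,93.7)
c=cam('wrist');save(c,'w13.png');pickle.dump((c,telemetry.get_obs()),open('w13.pkl','wb'))
E
```

```text
time_s: 21.2
ee_pos: [0.3628, -0.3276, 0.0253]
eef_rot: [3.142, 0.0, 1.831]
force: [0.2, -0.1, -0.4]
grip_width: 0.0279
time_s: 22.2
ee_pos: [0.3624, -0.3271, 0.1339]
eef_rot: [-3.14, -0.002, 1.831]
force: [0.2, -1.3, -1.3]
grip_width: 0.0276
t 22.2 pos [ 0.3624 -0.3271  0.1339] yaw 104.93 F [ 0.2 -1.3 -1.3] w 0.0276 -> [ [-1.474, 3.495, -0.069] 1.404 ]
```

View pics/w13.png

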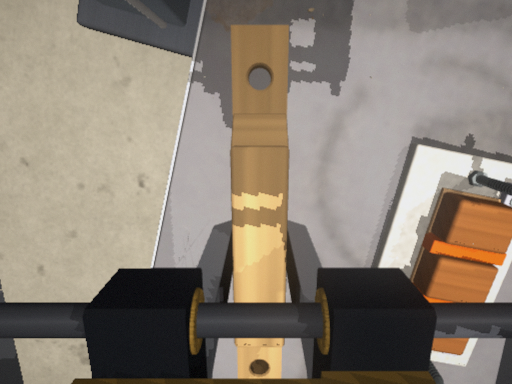

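```bash
python3 - <<'E'
from h import *
import pickle
c,o=pickle.load(open('w13.pkl','rb'))
M=R.from_euler('xyz',o['eef_rot']).as_matrix()
he=np.array(c['hand_eye'])
def tool(uv,z):
    d=he[:3,:3]@np.array([(uv[0]-c['cx'])/c['f'],(uv[1]-c['cy'])/c['f'],1]);p=he[:3,3];return (p+d*(z-p[2])/d[2])*1000
S=cv2.cvtColor(c['img'],cv2.COLOR_RGB2HSV)[...,1];g=cv2.cvtColor(c['img'],cv2.COLOR_RGB2GRAY)
for u,v in((260,76),(260,367)):
    w=c['img'][v-16:v+17,u-20:u+21]; cv2.imwrite('pics/hole%d.png'%v,cv2.resize(w[:,:,::-1],None,fx=10,fy=10,interpolation=cv2.INTER_NEAREST))
    gw=g[v-16:v+17,u-20:u+21].astype(float); m=(gw<.75*np.median(gw[8:25,8:32])) | (S[v-16:v+17,u-20:u+21]<90)
    n,l,s,ce=cv2.connectedComponentsWithStats(m.astype(np.uint8)); k=l[16,20]; x,y,W,H,A=s[k]
    cu,cv_=u-20+x+(W-1)/2,v-16+y+(H-1)/2
    print((x,y,W,H,A),cu,cv_,tool((cu,cv_),.0113).round(2))
# lateral edges of the bar
for z,v in((-.0087,180),(-.0087,210)):
    row=S[v].astype(float);d=np.diff(row);L=225+np.argmax(d[225:245]);Rr=275+np.argmin(d[275:300]);print(v,L,Rr,tool((L+.5,v),z).round(1),tool((Rr+.5,v),z).round(1))
E
cd pics; python3 -c "
import cv2,numpy as np
cv2.imwrite('holes.png',np.hstack([cv2.imread('hole76.png')[:330],cv2.imread('hole367.png')[:330]])[:, :800])"
```

```text
(np.int32(8), np.int32(4), np.int32(24), np.int32(26), np.int32(468)) 259.5 76.5 [87.95  0.53 11.3 ]
(np.int32(0), np.int32(0), np.int32(41), np.int32(29), np.int32(1070)) 260.0 365.0 [-86.53   0.97  11.3 ]
180 230 287 [ 39.3 -13.4  -8.7] [39.4 14.  -8.7]
210 231 286 [ 24.2 -13.2  -8.7] [24.2 13.8 -8.7]
```

View pics/holes.png

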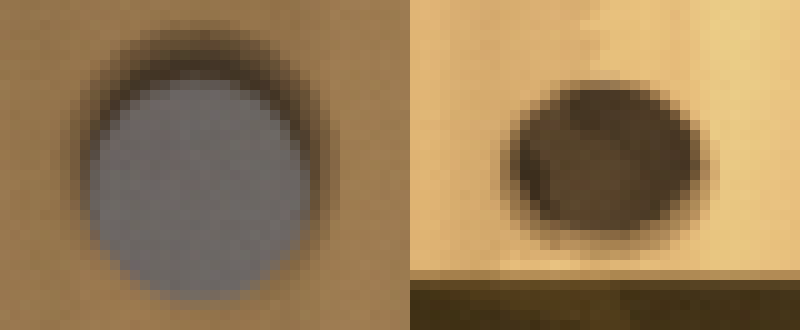

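```bash
python3 -m creep '[[[-0.3,0.7,0],0.5,0.2],[[-0.6,1.4,0],0.9,0.2],[[-0.9,2.1,0],1.4,0.2],[[-1.2,2.8,0],1.4,0.2],[[-1.4,3.3,0],1.4,0.2],[[-1.47,3.5,0],1.4,0.2],[[-1.47,3.5,0],1.4,0.2],[[-1.47,3.5,0],1.4,0.2],[[-1.47,3.5,0],1.4,0.2],[[-1.47,3.5,0],1.4,0.2]]' 40
python3 -m creep '[[[0,0,0],0,0.2],[[0,0,0],0,0.2]]' 40
python3 - <<'E'
from h import *
import pickle
units(.5504,-.3534,.104,93.7)
c=cam('wrist');save(c,'w14.png')
E
```

```text
time_s: 23.25
ee_pos: [0.5503, -0.3537, 0.1354]
eef_rot: [-3.142, 0.0, 1.635]
force: [-0.2, 0.3, -1.0]
grip_width: 0.0278
time_s: 23.45
ee_pos: [0.5507, -0.3536, 0.1355]
eef_rot: [3.141, 0.0, 1.636]
force: [0.0, 0.8, -0.5]
grip_width: 0.0275
t 23.45 pos [ 0.5507 -0.3536  0.1355] yaw 93.72 F [ 0.   0.8 -0.5] w 0.0275 -> [ [0.005, -0.005, 0.631] 0.002 ]
```

View pics/w14.png

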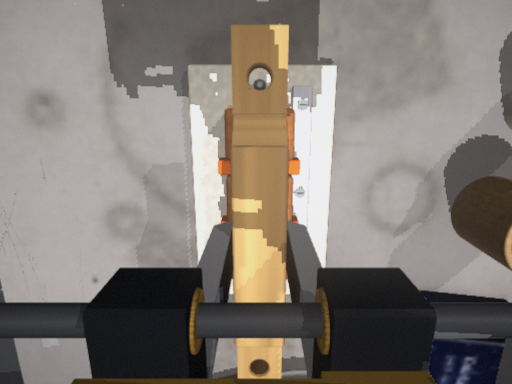

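Run:
```python
from h import *
o=telemetry.get_obs();M=R.from_euler('xyz',o['eef_rot']).as_matrix()
c=cam('wrist');g=cv2.cvtColor(c['img'],cv2.COLOR_RGB2GRAY)
w=c['img'][60:96,240:280];cv2.imwrite('pics/h2.png',cv2.resize(w[:,:,::-1],None,fx=15,fy=15,interpolation=cv2.INTER_NEAREST))
for uv in((259.5,85),(260,85),(260,83)):print(uv,((onplane(c,uv,.066)-o['ee_pos'])@M*1000).round(1))
```

```text
(259.5, 85) [[87.2  0.6 69.4]]
(260, 85) [[87.2  1.  69.4]]
(260, 83) [[88.5  1.  69.4]]
```

View pics/h2.png

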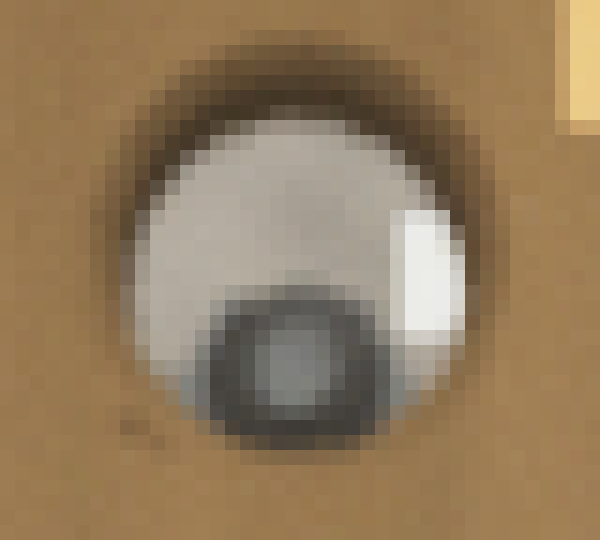

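```bash
python3 -m creep '[[[0,0,0.3],0,0.2],[[0,0,0.6],0,0.2],[[0,0,0.75],0,0.2],[[0,0,0.85],0,0.2],[[0,0,0.85],0,0.2],[[0,0,0.85],0,0.2]]' 40
python3 - <<'E'
from h import *
units(.5504,-.3534,.0693,93.7)
c=cam('wrist');save(c,'w15.png')
w=c['img'][50:110,220:300];cv2.imwrite('pics/h3.png',cv2.resize(w[:,:,::-1],None,fx=8,fy=8,interpolation=cv2.INTER_NEAREST))
E
```

```text
time_s: 24.15
ee_pos: [0.551, -0.3536, 0.093]
eef_rot: [3.141, 0.0, 1.636]
force: [1.1, 0.6, -0.7]
grip_width: 0.028
t 24.15 pos [ 0.551  -0.3536  0.093 ] yaw 93.73 F [ 1.1  0.6 -0.7] w 0.028 -> [ [0.005, -0.012, 0.475] 0.004 ]
```

View pics/h3.png

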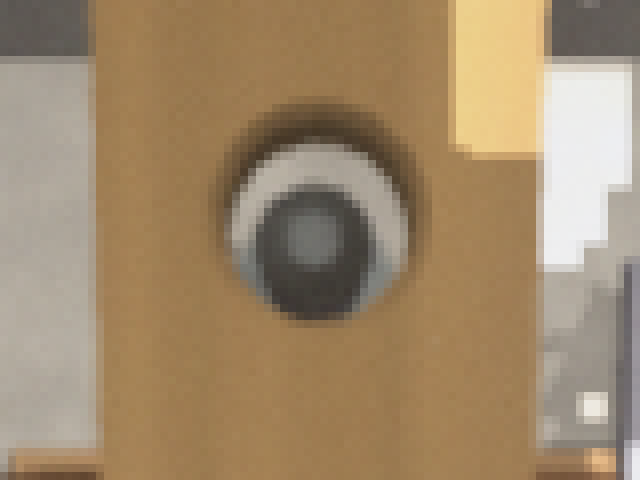

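The stud tip (≈(259,79)) sits inside the hole, well centred. Continue down.

```bash
python3 -m creep '[[[0,-0.006,0.1],0,0.2],[[0,-0.006,0.2],0,0.2],[[0,-0.006,0.3],0,0.2],[[0,-0.006,0.38],0,0.2],[[0,-0.006,0.43],0,0.2],[[0,-0.006,0.46],0,0.2],[[0,-0.006,0.46],0,0.2],[[0,-0.006,0.46],0,0.2]]' 40
python3 - <<'E'
from h import *
units(.5504,-.3534,.0693,93.7)
E
```

```text
time_s: 25.0
ee_pos: [0.5506, -0.3536, 0.07]
eef_rot: [3.141, 0.0, 1.636]
force: [-0.0, -0.1, -1.1]
grip_width: 0.0279
t 25.0 pos [ 0.5506 -0.3536  0.07  ] yaw 93.73 F [-0.  -0.1 -1.1] w 0.0279 -> [ [0.004, -0.004, 0.013] 0.004 ]
```

```bash
python3 -m creep '[[[0,0,0.01],0,0.2],[[0,0,0.02],0,0.2],[[0,0,0.02],0,0.2]]' 40
python3 -m creep '[[[0,0,0],0,0.6],[[0,0,0],0,0.6],[[0,0,0],0,0.6],[[0,0,0],0,0.6],[[0,0,-0.5],0,0.6],[[0,0,-1.2],0,0.6],[[0,0,-2],0,0.8],[[0,0,-2.8],0,1],[[-0.5,-0.4,-3.4],0,1],[[-0.5,-0.4,-3.4],0,1],[[-0.5,-0.4,-3.4],0,1],[[-0.5,-0.4,-3.4],0,1]]'
python3 - <<'E'
from h import *
units(.5504,-.3534,.0693,93.7)
c=cam('wrist');save(c,'w16.png');P=cloud(c)
s=cam('side');save(s,'s16.png');cv2.imwrite('pics/s16z.png',cv2.resize(s['img'][150:260,200:330][:,:,::-1],None,fx=5,fy=5,interpolation=cv2.INTER_CUBIC))
import pickle;pickle.dump(c,open('w16.pkl','wb'))
E
```

```text
time_s: 25.3
ee_pos: [0.5506, -0.3536, 0.0693]
eef_rot: [3.141, 0.0, 1.636]
force: [-2.2, 1.4, 4.7]
grip_width: 0.0277
time_s: 26.5
ee_pos: [0.5322, -0.3791, 0.2371]
eef_rot: [-3.14, -0.002, 1.636]
force: [0.2, -0.4, 0.0]
grip_width: 0.0938
t 26.5 pos [ 0.5322 -0.3791  0.2371] yaw 93.75 F [ 0.2 -0.4  0. ] w 0.0938 -> [ [0.483, 0.403, 3.357] 0.006 ]
```

View pics/w16.png

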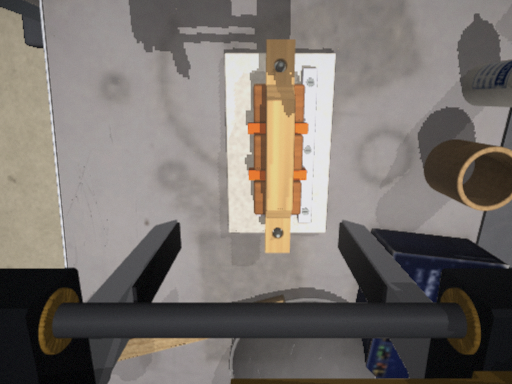

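View pics/s16z.png

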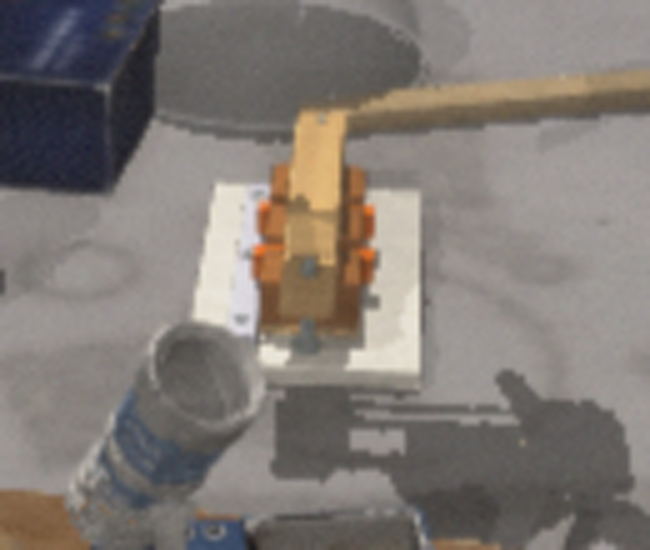

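Both pictures show the caul down over both studs (wrist view: studs at (281,66) and (277,232)). I'll check that it lies flat and that the row is unchanged.

Run:
```python
import pickle
from lines import *
c=pickle.load(open('w16.pkl','rb'));P=cloud(c)*1000;g,S=chans(c)
for n,(u0,u1,v0,v1) in dict(endL=(271,290,46,54),barL=(276,286,90,96),barM=(276,286,140,150),barR=(276,286,190,200),endR=(268,286,240,248),st=(256,263,90,118),mid=(258,263,140,165),far=(258,262,185,205),sp=(252,262,127,130),fsp=(252,262,174,176)).items():
    q=P[v0:v1,u0:u1];print(n,np.median(q.reshape(-1,3),0).round(1),'sd',q[...,2].std().round(1))
for n,r in (('st',range(90,120)),('mid',range(138,165)),('far',range(184,208))):
    edge(c,S,r,245,263,1,.044,n+' L');edge(c,S,r,297,310,-1,.044,n+' R')
```

```text
endL [ 544.2 -251.5   58.2] sd 0.7
barL [ 547.3 -291.8   68.5] sd 2.1
barM [ 550.8 -341.    78.2] sd 0.8
barR [ 555.  -391.7   78.1] sd 0.7
endR [ 556.6 -454.7   58.2] sd 39.8
st [ 527.2 -303.7   44.1] sd 25.2
mid [ 531.5 -354.3   44. ] sd 31.5
far [ 534.2 -402.5   44.1] sd 0.6
sp [ 526.  -329.2   38.1] sd 0.6
fsp [ 529.3 -380.9   37.9] sd 0.8
st L x@y=-353: 524.55 ang 3.99 n 30 res 0.04
st R x@y=-353: 577.58 ang 4.07 n 30 res 0.07
mid L x@y=-353: 524.27 ang 3.57 n 27 res 0.02
mid R x@y=-353: 577.24 ang 3.74 n 27 res 0.07
far L x@y=-353: 524.26 ang 3.70 n 24 res 0.03
far R x@y=-353: 577.35 ang 3.52 n 24 res 0.06
```

Flat: the caul ends are at 58 mm and the bar at 78 mm (44+14 and 44+34), and the row is unchanged.

```bash
python3 -c "
from station import ctrl
print(ctrl.hand_in())"
```

```text
the job is handed in; nothing more can be done
None
```

The lamp foot is laid up as asked and handed in at about 26.6 s, with the gripper open and clear of everything. The hand-in reported no verdict.

- **Spacer:** I stood it in the jig, touching the fence and pressed against the middle stave. It was left in, and its top is at 38 mm, the same as the fixed spacer.
- **Stave:** I laid it on the row floor, touching the fence and pressed against the spacer with about 16 N. Its top is at 44 mm. Its ends are level with the other staves to about 0.3 mm, and it is square to within about 0.4°. Just after placing, it measured about 51 to 52 mm from the middle stave (52 mm expected).
- **Caul:** It went over both studs without side force. Both ends are at 58 mm and the middle at 78 mm, the heights expected when it lies flat on the staves.

No final check failed. The checks that disagreed were small:
- **Jig angle:** single readings ranged from about 3° to 5°; I used the long board edges, about 3.65°.
- **Wrist camera:** it read about 0.5 to 0.8 mm off sideways, which I allowed for.
- **Last depth samples:** three were noisy because they caught edges.

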